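# Rebuild the washed mini chopper and hold its lid at pulse

## Robot

A 7-joint arm with a two-finger parallel gripper is mounted at the origin on a cart in front of the work surface, level with it; the furniture and walls round the work are solid. World frame = base frame: x ahead of the robot, y to its left, z up, the work surface at z = 0. Lengths are in mm, angles in degrees, forces in N, time in s.
With the tool pointing down it reaches from about 425 to 950 mm from the base axis. Payload 4.7 kg.
Tool frame: the origin (TCP) lies midway between the tips of the shut fingers; the grasp point (between the pads) lies 19 mm behind it; z points along the fingers, y is the line along which they close (so a half turn about z gives the same grasp; the last joint's range is limited). The gripper opens to 87 mm and grips with 3 to 60 N. Pads are 19 mm wide; open, the fingers measure 117 mm over their backs; the gripper's body (75 mm by 190 mm) begins 51 mm behind the grasp point.
Start: joints at [74.949, 26.849, -2.785, 87.806, 1.381, 65.374, -4.715], TCP at [156.428, -656.643, 222.573] pointing down, gripper open.
Joint ranges: [-148.3, 148.3], [-19.14, 114.17], [-79.39, 73.82], [5.75, 140.21], [-59.74, 239.74], [12.07, 113.84], [-152.46, 152.46]. Speed limits (degrees/s): [147.25, 147.25, 180, 180, 180, 180, 180].

## Interface

Orientations are given as [roll, pitch, yaw] about the fixed x, y, z axes, in that order (R = Rz(yaw) Ry(pitch) Rx(roll)).
In Python, from station import get_obs, camera, sign_off gives the robot as it stands.
- The arm moves only by the tool send_rows, never from a script. Its argument "targets" is a list of rows, each an object with "grip": the finger opening in m, from 0 to 0.087; "travel": the shift along the tool's x, y, z in m, a list of three; "delta_rot": the turn, a rotation vector about the tool's x, y, z in rad, a list of three. A call has 1 to 5 rows; each row shifts and turns the commanded pose from where the row before left it, along the tool's axes as they then stand; what a row does not reach is not made up. A row lasts 1/8 s, in which the tool goes at most 62.5 mm and 10.7 degrees, less where a joint would pass 70% of its speed; a pose out of reach is approached as far as the arm can. A call is refused whole if a number of a shift passes 0.0625 or a number of a turn 0.188, either way. A call with a gripper value outside its range is refused whole. The fingers move at their own pace and stop on an object; "squeeze" is the grip in N (left out, the last holds). Time passes only in rows, so rows that do not move let the fingers close. It gives the time, the measured TCP pose, the force, the opening and the grip force at its end, in the units of the state.
- get_obs(): the state, without advancing time (a new reading comes with each control period).
- camera(name): name is "scene" or "top"; returns a dict with "frame" (420x560x3 uint8, red, green, blue), "mtx" (3x3 intrinsics, pixels), "eye" and "attitude" of the camera in the world. Camera axes: x right, y down, z forward; pixel columns grow to the right and rows downward; lengths in mm; the calibration is good to about 2 mm. A picture is of the moment at which its call begins. There is no depth.
- sign_off(): hands the job in; it is judged then, once.
The state is a dict: "clock": time; "q": joint angles; "dq": joint speeds; "joint_efforts": joint torques, N m; "eef_pos": TCP position; "eef_rot": TCP orientation; "ft_force": force on the tool from outside, world axes, zero at the start; "moment": the same for the moment, N m; "opening": finger opening in mm; "finger_force": force on a finger pad.
Only numpy, scipy, OpenCV 4.12 (cv2) and the standard library are available. Lean on these libraries where they do the work, as an engineer would, in place of code of your own. Each camera call takes 0.05 s, during which the arm holds its last target. There are 200 camera calls.

## Task

The mini chopper has just been washed up and needs a test run: put the carrier with the long blades down its spindle first, fully home on the bowl floor, then the one with the short blades fully home on top of it, and set the lid flat on the bowl with its two lugs in the open ends of the two tracks. Then turn the lid clockwise against its spring to the pulse dots, half-way to the lock, never so far that it clicks into the lock, and finish while still gripping it and holding it still there, since it springs back when let go. Leave the mug, the garlic and the tomatoes where they are.

Things in the scene. Friction and masses are not known exactly. Their poses are not given: they have to be found in the camera images.
- chopper: White mini chopper, fixed, 150 mm wide; origin: centre of its underside. Clear bowl on a motor base: inside radius 60 mm, floor at z 76 mm, rim at z 132 mm. Outside the rim two equal curved tracks half a turn apart (radius 63-86 mm, top z 141.5 mm): from above, each is open for a lug within 12 deg either side of the x (or -x) axis and roofed from 12 to 76 deg clockwise of it.
- spindle_foot (a point): Foot of the steel spindle, centre of the bowl floor, 76 mm above the chopper's origin. The spindle is 14 mm thick up to 20 mm above this point, tapers to 9 mm at 22.5 mm, and has a tapered tip at 45-50 mm. The long-bladed carrier is home with its origin at this point, the short-bladed one with its origin 24 mm above it.
- bowl_mouth (a point): Centre of the bowl's rim, 132 mm above the chopper's origin. The seated lid's origin lies 4 mm below this point.
- pulse_dot (a point): Small raised grey dot on the roof of one track (142 mm above the chopper's origin, 77.5 mm from the axis), 30 deg clockwise of the chopper's x axis; the other track has the same. With the lid at pulse its lugs, bar and raised pointers point at the two dots. A short raised bar on each roof at 54 deg marks the lock.
- long_blade: Lower blade carrier, 50 g: upright grey hub, a tube 28 mm across, 24 mm tall, 17 mm bore right through; two flat steel blades along +x and -x reach 52 mm from the axis, 4-6.5 mm above the underside. Origin: centre of the underside, z up. It starts upright on the tea towel, 5.4 mm above the worktop, left or right there. Grip the hub above the blades.
- short_blade: Upper blade carrier, 50 g: hub as on the other (28 mm across, 24 mm tall), but the bore is 12 mm and will not pass the thick part of the spindle, and the two blades (along +x and -x, 4-6.5 mm above the underside) reach only 34 mm. Origin: centre of the underside, z up. It too starts upright on the tea towel.
- lid: White lid, 130 mm across, about 140 g, same after half a turn, upright on the worktop. Origin: centre of its underside. Tapered plug 105-113 mm across, 4 mm deep; plate above it, top at z 8 mm; two lugs 15 mm wide along +x and -x out to 78 mm (z 4-8.6 mm). It drops in with its x axis along the chopper's (either way, within 5 deg). Turned 6 deg clockwise from there the lugs meet the switch.
- lid_bar (a point): Centre of the lid's grey finger bar, 30 mm above the lid's origin on its axis. The bar is 66 mm long (along the lid's x), 14 mm thick and stands from z 8 to 38 mm above the lid's origin. Pinch it across the lid's y with the fingertips at least 2 mm above the plate.
- pulse_switch (a joint): Sprung switch ring in the tracks (rad), pushed clockwise from above by the lid's lugs: 0 at rest, else the lid's clockwise turn from drop-in less 0.105. The spring turns it back: 0.13 N m at 0, 0.30 N m at 0.42, where the pulse dots are. From about 0.52 the lugs also push against stiffer sprung catches and click past them at about 0.82; over 0.75 counts as clicked.
- mug: White mug, 84 mm across, 88 mm tall, a loose bystander. Origin: centre of its underside.
- tomato: The tomato lying on the worktop itself, 69 mm across, 71 mm tall, a loose bystander. Origin: centre of its underside.
- garlic: Garlic bulb on the worktop, 50 mm across, 51 mm tall, a loose bystander. Origin: centre of its underside.

How it is judged:
By the outcome, as a careful person would: the job done as asked, in the order asked, and still so for the second after the job is handed in, while the arm keeps its last pose, push and grip.
It also fails if it takes over 72 s, if anything falls off the work surface, if the arm or the gripper's body presses on something with over 40 N, if the wrist force passes 120 N, or if a joint passes its speed limit or range.

## Working session

There is one attempt and no reset: what is moved stays moved. The work goes in short steps, Python scripts to look and compute and a tool call to move; the robot and the scene stay as the last step left them, time stands still between calls to the robot, and variables do not carry over. Pictures are saved under pics/ and viewed, at most 10 in all, crops included, and the job is handed in when it is done.

Besides the shell and the picture viewer there is one more tool, called as name(argument=value, ...), one argument or row to a line, values as JSON. send_rows: Moves the arm, as the interface text tells. Its arguments: {"type":"object","properties":{"targets":{"type":"array"},"squeeze":{"type":"number"}},"required":["targets"]}

```bash
ls; mkdir -p pics
cat > h.py <<'E'
import numpy as np, cv2
from station import get_obs, camera, sign_off
def snap(n,f=None):
    c=camera(n)
    if f: cv2.imwrite('pics/'+f,c['frame'][:,:,::-1])
    return c
E
python3 - <<'E'
from h import *
import pickle
for n in('scene','top'):
    c=snap(n,n+'0.png'); pickle.dump(c,open(n+'.pkl','wb')); print(n,c['mtx'],c['eye'],c['attitude'])
print(get_obs())
E
```

```text
pics
scene [[461.34382564   0.         282.01021281]
 [  0.         461.34382564 208.3683619 ]
 [  0.           0.           1.        ]] [  48.08213418  836.45531748 1073.59564785] [-135.16032586    0.78552691 -148.35836421]
top [[466.25772696   0.         278.33467883]
 [  0.         466.25772696 211.17409999]
 [  0.           0.           1.        ]] [ 4.85554077e+02 -1.16654836e+00  1.23895639e+03] [-1.76913536e+02 -3.46756835e-02 -9.03858223e+01]
{'clock': 0.1, 'q': array([74.95002951, 26.89200838, -2.785623  , 87.86666182,  1.37953936,
       65.37614415, -4.71563226]), 'dq': array([ 1.32750639e-04, -1.36314579e-01,  4.32334359e-02, -1.66292508e-01,
        9.91345984e-02, -2.32569730e-02,  1.20035105e-01]), 'joint_efforts': array([ 5.54559319e-04, -5.09169924e+01, -8.13259324e-02, -2.36829436e+01,
       -6.14245003e-02,  3.44939623e-02,  6.52191534e-05]), 'eef_pos': array([ 156.26886509, -656.10224658,  221.61401635]), 'eef_rot': array([-1.79898686e+02,  1.81389934e-03,  1.33962373e+01]), 'ft_force': array([-0.41477393,  0.06739202, -0.21694959]), 'moment': array([-0.02888785,  0.03117727,  0.01595263]), 'finger_force': 0.0, 'opening': 86.91654191103923}
```

View pics/scene0.png

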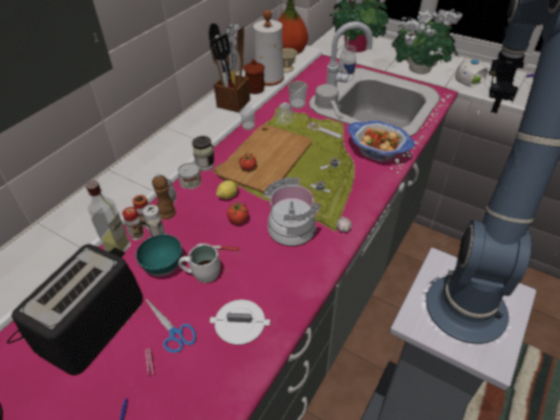

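View pics/top0.png

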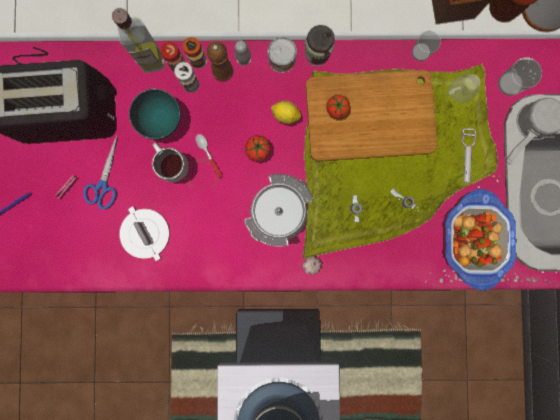

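Run:
```python
from h import *
import pickle
t=pickle.load(open('top.pkl','rb'))['frame'][:,:,::-1];s=pickle.load(open('scene.pkl','rb'))['frame'][:,:,::-1]
def cr(f,u,v,w,h,k): return cv2.resize(f[v:v+h,u:u+w],None,fx=k,fy=k,interpolation=cv2.INTER_CUBIC)
A=cr(t,240,170,80,80,5) ; B=cr(t,340,185,80,40,5); D=cr(s,305,145,50,50,4); E=cr(t,110,200,70,66,3)
C=cr(s,260,175,66,60,6)
im=np.zeros((600,800,3),np.uint8)
im[:400,:400]=A; im[:200,400:800]=B; im[400:600,:200]=D;im[400:598,200:410]=E; im[205:565,410-10:796]=C[:, :396]
cv2.imwrite('pics/m.png',im)
```

```text
(no output)
```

View pics/m.png

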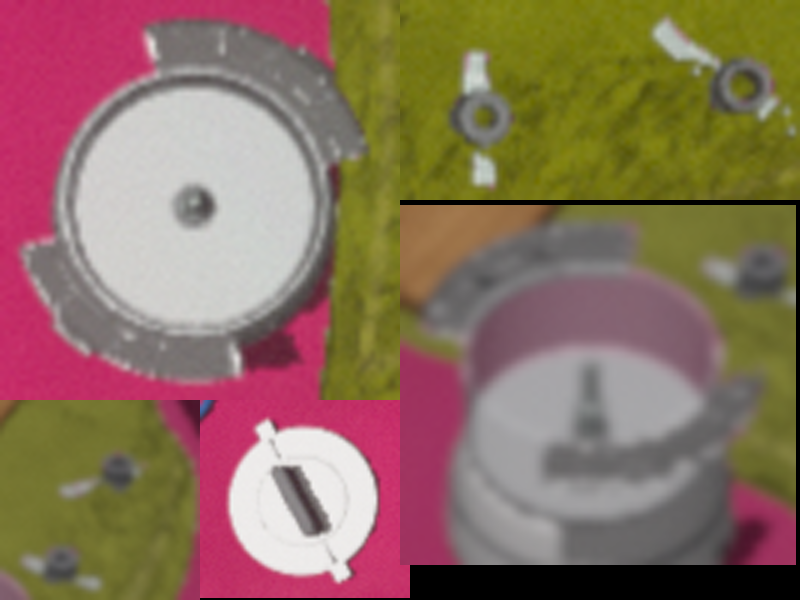

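```bash
cat >> h.py <<'E'
from scipy.spatial.transform import Rotation as Ro
from scipy.optimize import least_squares
def rayd(c,uv):
    uv=np.atleast_2d(uv).astype(float); p=np.c_[uv,np.ones(len(uv))]@np.linalg.inv(c['mtx']).T
    return p@Ro.from_euler('xyz',c['attitude'],degrees=True).as_matrix().T
def onz(c,uv,z):
    d=rayd(c,uv); return c['eye']+d*((z-c['eye'][2])/d[:,2])[:,None]
def proj(c,P):
    q=(np.atleast_2d(P)-c['eye'])@Ro.from_euler('xyz',c['attitude'],degrees=True).as_matrix()@c['mtx'].T
    return q[:,:2]/q[:,2:]
def tri(c1,u1,c2,u2):
    a=rayd(c1,u1)[0];b=rayd(c2,u2)[0]
    s=np.linalg.lstsq(np.c_[a,-b],c2['eye']-c1['eye'],rcond=None)[0]
    p,q=c1['eye']+a*s[0],c2['eye']+b*s[1]; return (p+q)/2,np.linalg.norm(p-q)
def cent(m,box):
    x0,y0,x1,y1=box; v,u=np.nonzero(m[y0:y1,x0:x1]); return np.array([u.mean()+x0,v.mean()+y0]),len(u)
def circ(P,r=None):
    f=lambda p:np.hypot(*(P-p[:2]).T)-(r or p[2])
    return least_squares(f,[*P.mean(0),r or 70],loss='soft_l1')
E
python3 - <<'E'
from h import *
import pickle
t=pickle.load(open('top.pkl','rb'));s=pickle.load(open('scene.pkl','rb'))
H=lambda c:cv2.cvtColor(c['frame'],cv2.COLOR_RGB2HSV).astype(int)
ht,hs=H(t),H(s)
# hubs: low sat, dark
def hub(h,box,lim):
    x0,y0,x1,y1=box
    m=((h[:,:,1]<75)&(h[:,:,2]<lim)).astype(np.uint8)
    w=((h[:,:,1]<60)&(h[:,:,2]>150)).astype(np.uint8)
    return cent(m,box),cent(w,box),(m,w)
for nm,bt,bs in(('A',(343,190,372,225),(307,175,333,195)),('B',(388,183,420,214),(316,150,345,175))):
    (ct,n),(wt,nw),(m,w)=hub(ht,bt,170); (cs,n2),(ws,_),_=hub(hs,bs,140)
    print(nm,ct,n,onz(t,ct,17.4)[0],'scene',cs,n2,onz(s,cs,17.4)[0],'tri',tri(t,ct,s,cs))
    x0,y0,x1,y1=bt; v,u=np.nonzero(w[y0:y1,x0:x1]); P=onz(t,np.c_[u+x0,v+y0],10.6)[:,:2]
    c=onz(t,ct,17.4)[0][:2]; d=P-c; U,S,V=np.linalg.svd(d); print(' blade n',len(P),'max r',np.sort(np.hypot(*d.T))[-4:],'yaw',np.degrees(np.arctan2(V[0,1],V[0,0])))
# chopper: contour vs red/green background -> outer roof edge
m=((ht[:,:,1]<70)).astype(np.uint8)
b=np.zeros_like(m); b[165:255,236:322]=m[165:255,236:322]
n,l,st,_=cv2.connectedComponentsWithStats(b); k=1+st[1:,4].argmax()
cn=max(cv2.findContours((l==k).astype(np.uint8),cv2.RETR_EXTERNAL,cv2.CHAIN_APPROX_NONE)[0],key=len)[:,0]
P=onz(t,cn,141.5)[:,:2]; c0=onz(t,[279,211],132)[0][:2]
for i in range(3):
    r=np.hypot(*(P-c0).T); q=circ(P[r>80]); c0=q.x[:2]
print('roof circle',q.x,len(P[r>80]))
r=np.hypot(*(P-c0).T); a=np.degrees(np.arctan2(*(P-c0).T[::-1])); A=np.sort(a[r>80]); g=np.diff(A); print('angles',A[0],A[-1],[(A[i],A[i+1]) for i in np.nonzero(g>8)[0]])
# spindle tip dark blobs
g=t['frame'].mean(2); print(cv2.minMaxLoc(cv2.GaussianBlur(g,(5,5),0)[205:217,272:286]))
mm=(g<150).astype(np.uint8); print('spindle top',cent(mm,(270,202,288,220)),onz(t,cent(mm,(270,202,288,220))[0],110)[0])
# lid
w=((ht[:,:,1]<60)&(ht[:,:,2]>170)).astype(np.uint8); b=w*0;b[200:265,112:178]=w[200:265,112:178]
cn=max(cv2.findContours(b,cv2.RETR_EXTERNAL,cv2.CHAIN_APPROX_NONE)[0],key=len)[:,0]
P=onz(t,cn,8)[:,:2]; c0=P.mean(0)
for i in range(4):
    r=np.hypot(*(P-c0).T); q=circ(P[r<68]); c0=q.x[:2]
D=P[r>69]-c0; an=np.arctan2(D[:,1],D[:,0]); print('lid',q.x,len(D),r.max(),'yaw',np.degrees(np.angle(np.exp(2j*an).mean())/2))
for p in((279,210),):print(proj(t,[0,0,0]))
E
```

```text
A [355.5046729  207.59813084] 107 [ 559.45840143 -204.98494725   17.4       ] scene [318.08928571 187.41964286] 112 [ 559.19652137 -197.61784929   17.4       ] tri (array([ 561.2987367 , -205.44910366,   10.18722373]), np.float64(3.172538012627399))
 blade n 54 max r [34.97266673 35.03316542 35.29098396 35.74185408] yaw -176.0776725171474
B [406.25438596 200.90350877] 114 [ 576.18547547 -338.60480235   17.4       ] scene [332.6375 163.2625] 80 [ 575.4276651  -336.12991227   17.4       ] tri (array([ 576.5841779 , -339.24599619,   14.69795078]), np.float64(0.44798728746950744))
 blade n 58 max r [46.04547287 46.56082079 47.76100687 48.10960609] yaw -128.03727453237946
roof circle [548.85064193  -2.14876652  84.00196873] 107
angles -179.24203899263262 179.15014199434927 [(np.float64(-164.2779025051719), np.float64(-74.73666382993301)), (np.float64(15.119976714976719), np.float64(105.68553048664795))]
(97.82161458333333, 206.50520833333334, (8, 6), (0, 0))
spindle top (array([278.73333333, 210.84444444]), 45) [547.21675568  -3.23177819 110.        ]
lid [496.37475887 352.4045157   63.78485482] 18 77.90150060480883 yaw 28.069181505959698
[[278.85571315 423.53044091]]
```

send_rows(
  targets=[
    {"grip": 0.06,"travel": [0.048,-0.021,0],"delta_rot": [0,0,0]},
    {"grip": 0.06,"travel": [0.048,-0.021,0],"delta_rot": [0,0,0]},
    {"grip": 0.06,"travel": [0.048,-0.021,0],"delta_rot": [0,0,0]},
    {"grip": 0.06,"travel": [0.048,-0.021,0],"delta_rot": [0,0,0]},
    {"grip": 0.06,"travel": [0.048,-0.021,0],"delta_rot": [0,0,0]},
  ],
  squeeze=10,
)

```text
clock: 0.72
eef_pos: [366.6, -497.6, 222.2]
eef_rot: [-180.0, 0.0, 13.4]
ft_force: [-0.4, 0.1, -0.1]
opening: 60.7
finger_force: 0.0
```

send_rows(
  targets=[
    {"grip": 0.06,"travel": [0.048,-0.021,0],"delta_rot": [0,0,0]},
    {"grip": 0.06,"travel": [0.048,-0.021,0],"delta_rot": [0,0,0]},
    {"grip": 0.06,"travel": [0.048,-0.021,0.01],"delta_rot": [0,0,0]},
    {"grip": 0.06,"travel": [0.048,-0.021,0.03],"delta_rot": [0,0,0]},
    {"grip": 0.06,"travel": [0.048,-0.021,0.03],"delta_rot": [0,0,0]},
  ],
)

```text
clock: 1.35
eef_pos: [575.8, -340.2, 151.7]
eef_rot: [180.0, -0.0, 13.4]
ft_force: [-0.0, 0.2, -0.0]
opening: 60.0
finger_force: 0.0
```

send_rows(
  targets=[
    {"grip": 0.06,"travel": [0.001,-0.001,0.05],"delta_rot": [0,0,0]},
    {"grip": 0.06,"travel": [0,0,0.05],"delta_rot": [0,0,0]},
    {"grip": 0.06,"travel": [0,0,0.034],"delta_rot": [0,0,0]},
    {"grip": 0.02,"travel": [0,0,0.0],"delta_rot": [0,0,0]},
    {"grip": 0.02,"travel": [0,0,0],"delta_rot": [0,0,0]},
  ],
  squeeze=8,
)

```text
clock: 1.98
eef_pos: [576.4, -340.4, 19.8]
eef_rot: [179.9, -0.1, 13.4]
ft_force: [0.5, -0.4, -0.2]
opening: 47.1
finger_force: 0.0
```

send_rows(
  targets=[
    {"grip": 0.02,"travel": [0,0,0],"delta_rot": [0,0,0]},
    {"grip": 0.02,"travel": [0,0,0],"delta_rot": [0,0,0]},
  ],
)

```text
clock: 2.22
eef_pos: [576.3, -340.6, 20.2]
eef_rot: [179.9, -0.1, 13.4]
ft_force: [0.4, -0.7, 0.0]
opening: 27.7
finger_force: 0.3
```

send_rows(
  targets=[
    {"grip": 0.02,"travel": [0,0,0],"delta_rot": [0,0,0]},
    {"grip": 0.02,"travel": [0,0,0],"delta_rot": [0,0,0]},
    {"grip": 0.044,"travel": [0,0,0.002],"delta_rot": [0,0,0]},
    {"grip": 0.044,"travel": [0,0,0],"delta_rot": [0,0,0]},
    {"grip": 0.044,"travel": [0,0,0],"delta_rot": [0,0,0.1745]},
  ],
)

```text
clock: 2.85
eef_pos: [575.0, -339.8, 16.0]
eef_rot: [-179.9, 0.0, 3.1]
ft_force: [-0.5, 0.2, 0.1]
opening: 42.3
finger_force: 0.0
```

send_rows(
  targets=[
    {"grip": 0.044,"travel": [0,0,0],"delta_rot": [0,0,0.1745]},
    {"grip": 0.044,"travel": [0,0,0],"delta_rot": [0,0,0.1745]},
    {"grip": 0.044,"travel": [0,0,0],"delta_rot": [0,0,0.1745]},
    {"grip": 0.044,"travel": [0,0,0],"delta_rot": [0,0,0.1745]},
    {"grip": 0.044,"travel": [0,0,0],"delta_rot": [0,0,0.1745]},
  ],
)

```text
clock: 3.48
eef_pos: [575.2, -339.6, 16.1]
eef_rot: [180.0, 0.0, -46.9]
ft_force: [-0.5, -0.3, -0.0]
opening: 43.8
finger_force: 0.0
```

```bash
python3 -c "
from h import *
o=get_obs();print(o['clock'],o['q'],o['eef_pos'],o['eef_rot'],o['opening'])"
```

```text
3.475 [  22.708845     38.7851469     6.12096632   98.23672713   -5.59611778
   43.32325002 -105.34703504] [ 575.17513139 -339.63319144   16.09573782] [ 1.79990066e+02  4.79840636e-02 -4.69148014e+01] 43.84125801619702
```

send_rows(
  targets=[
    {"grip": 0.044,"travel": [0,0,0],"delta_rot": [0,0,0.1745]},
    {"grip": 0.044,"travel": [0,0,0],"delta_rot": [0,0,0.1745]},
    {"grip": 0.02,"travel": [0,0,0],"delta_rot": [0,0,0]},
    {"grip": 0.02,"travel": [0,0,0],"delta_rot": [0,0,0]},
    {"grip": 0.02,"travel": [0,0,0],"delta_rot": [0,0,0]},
  ],
  squeeze=15,
)

```text
clock: 4.1
eef_pos: [575.3, -340.0, 16.4]
eef_rot: [-180.0, 0.0, -66.5]
ft_force: [-0.5, 0.0, -0.4]
opening: 27.7
finger_force: 15.0
```

send_rows(
  targets=[
    {"grip": 0.02,"travel": [0,0,0],"delta_rot": [0,0,0]},
    {"grip": 0.02,"travel": [0,0,0],"delta_rot": [0,0,0]},
  ],
)

```text
clock: 4.35
eef_pos: [575.4, -340.0, 16.5]
eef_rot: [-180.0, 0.0, -66.6]
ft_force: [0.1, -0.0, -0.4]
opening: 27.2
finger_force: 15.0
```

send_rows(
  targets=[
    {"grip": 0.02,"travel": [0,0,-0.045],"delta_rot": [0,0,-0.1745]},
    {"grip": 0.02,"travel": [0,0,-0.045],"delta_rot": [0,0,-0.1745]},
    {"grip": 0.02,"travel": [0,0,-0.045],"delta_rot": [0,0,-0.1745]},
    {"grip": 0.02,"travel": [0,0,-0.03],"delta_rot": [0,0,-0.1745]},
    {"grip": 0.02,"travel": [0,0,0],"delta_rot": [0,0,0]},
  ],
)

```text
clock: 4.97
eef_pos: [576.9, -341.0, 184.8]
eef_rot: [-180.0, -0.4, -26.7]
ft_force: [-0.2, 1.1, 0.0]
opening: 27.4
finger_force: 15.0
```

send_rows(
  targets=[
    {"grip": 0.02,"travel": [-0.025,-0.0414,0],"delta_rot": [0,0,0]},
    {"grip": 0.02,"travel": [-0.025,-0.0414,0],"delta_rot": [0,0,0]},
    {"grip": 0.02,"travel": [-0.025,-0.0414,0],"delta_rot": [0,0,0]},
    {"grip": 0.02,"travel": [-0.025,-0.0414,0],"delta_rot": [0,0,0]},
    {"grip": 0.02,"travel": [-0.025,-0.0414,0],"delta_rot": [0,0,0]},
  ],
)

```text
clock: 5.6
eef_pos: [555.1, -97.2, 179.9]
eef_rot: [179.9, 0.1, -26.7]
ft_force: [0.6, 0.6, -0.5]
opening: 27.1
finger_force: 15.0
```

send_rows(
  targets=[
    {"grip": 0.02,"travel": [-0.025,-0.0414,0],"delta_rot": [0,0,0]},
    {"grip": 0.02,"travel": [-0.025,-0.041,0],"delta_rot": [0,0,0]},
    {"grip": 0.02,"travel": [0,0,0],"delta_rot": [0,0,0]},
    {"grip": 0.02,"travel": [0,0,0],"delta_rot": [0,0,0]},
  ],
)

```text
clock: 6.1
eef_pos: [547.9, -3.6, 180.5]
eef_rot: [179.9, 0.1, -26.7]
ft_force: [0.1, -1.0, -0.4]
opening: 27.3
finger_force: 15.0
```

Run:
```python
from h import *
o=get_obs();print(o['clock'],o['q'],o['eef_pos'],o['eef_rot'],o['opening'],o['ft_force'])
t=snap('top');s=snap('scene')
def cr(f,u,v,w,h,k): return cv2.resize(f[v:v+h,u:u+w,::-1],None,fx=k,fy=k,interpolation=cv2.INTER_CUBIC)
cv2.imwrite('pics/a.png',np.hstack([cr(t['frame'],225,150,110,110,3.6),cr(s['frame'],240,130,110,110,3.6)]))
```

```text
6.1 [  -1.2473665    17.62747666   -3.47169235  107.80345466    1.3389921
   54.72137659 -122.00605143] [547.89123129  -3.55043952 180.4581775 ] [ 1.79904415e+02  7.60140810e-02 -2.66741200e+01] 27.31625749064484 [ 0.13960505 -0.970232   -0.43256155]
```

View pics/a.png

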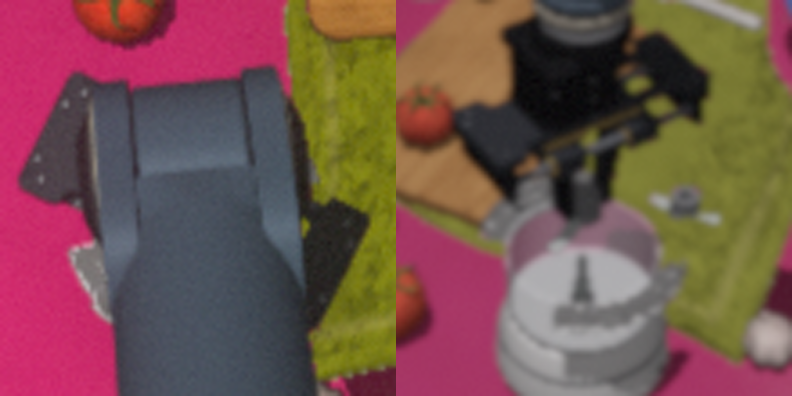

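send_rows(
  targets=[
    {"grip": 0.02,"travel": [0,-0.001,0.02],"delta_rot": [0,0,0]},
    {"grip": 0.02,"travel": [0,0,0.02],"delta_rot": [0,0,0]},
    {"grip": 0.02,"travel": [0,0,0.01],"delta_rot": [0,0,0]},
    {"grip": 0.02,"travel": [0,0,0.01],"delta_rot": [0,0,0]},
  ],
)

```text
clock: 6.7
eef_pos: [549.3, -2.8, 121.2]
eef_rot: [180.0, -0.0, -26.7]
ft_force: [-0.3, -0.2, 0.2]
opening: 27.4
finger_force: 15.0
```

send_rows(
  targets=[
    {"grip": 0.02,"travel": [0,0,0.005],"delta_rot": [0,0,0]},
    {"grip": 0.02,"travel": [0,0,0.003],"delta_rot": [0,0,0]},
    {"grip": 0.02,"travel": [0,0,0.0],"delta_rot": [0,0,0]},
  ],
)

```text
clock: 7.08
eef_pos: [549.1, -1.9, 113.7]
eef_rot: [-180.0, -0.0, -26.6]
ft_force: [-0.6, -1.5, -0.1]
opening: 27.3
finger_force: 15.0
```

send_rows(
  targets=[
    {"grip": 0.02,"travel": [0,0,0.004],"delta_rot": [0,0,0]},
    {"grip": 0.02,"travel": [0,0,0.004],"delta_rot": [0,0,0]},
    {"grip": 0.02,"travel": [0,0,0.002],"delta_rot": [0,0,0]},
  ],
)

```text
clock: 7.45
eef_pos: [548.8, -1.9, 103.3]
eef_rot: [180.0, 0.0, -26.6]
ft_force: [-0.1, -0.0, 0.5]
opening: 27.2
finger_force: 15.0
```

send_rows(
  targets=[
    {"grip": 0.02,"travel": [0,0,0.004],"delta_rot": [0,0,0]},
    {"grip": 0.02,"travel": [0,0,0.004],"delta_rot": [0,0,0]},
  ],
)

```text
clock: 7.7
eef_pos: [549.0, -2.0, 95.3]
eef_rot: [180.0, -0.0, -26.6]
ft_force: [-0.3, 0.1, 0.1]
opening: 27.2
finger_force: 15.0
```

send_rows(
  targets=[
    {"grip": 0.02,"travel": [0,0,0.005],"delta_rot": [0,0,0]},
    {"grip": 0.02,"travel": [0,0,0.003],"delta_rot": [0,0,0]},
    {"grip": 0.02,"travel": [0,0,0.001],"delta_rot": [0,0,0]},
    {"grip": 0.02,"travel": [0,0,0],"delta_rot": [0,0,0]},
  ],
)

```text
clock: 8.2
eef_pos: [548.9, -2.0, 86.5]
eef_rot: [180.0, 0.0, -26.6]
ft_force: [-1.0, -0.6, -0.5]
opening: 27.2
finger_force: 15.0
```

send_rows(
  targets=[
    {"grip": 0.02,"travel": [0,0,0.001],"delta_rot": [0,0,0]},
    {"grip": 0.02,"travel": [0,0,0],"delta_rot": [0,0,0]},
  ],
)

```text
clock: 8.45
eef_pos: [549.0, -2.0, 86.4]
eef_rot: [180.0, -0.0, -26.6]
ft_force: [-1.8, -0.8, 4.8]
opening: 27.2
finger_force: 15.0
```

send_rows(
  targets=[
    {"grip": 0.02,"travel": [0,0,0.001],"delta_rot": [0,0,0]},
    {"grip": 0.02,"travel": [0,0,0],"delta_rot": [0,0,0]},
  ],
)

```text
clock: 8.7
eef_pos: [549.1, -2.0, 86.3]
eef_rot: [180.0, -0.0, -26.6]
ft_force: [-5.2, -0.9, 12.3]
opening: 27.1
finger_force: 15.0
```

send_rows(
  targets=[
    {"grip": 0.045,"travel": [0,0,-0.002],"delta_rot": [0,0,0]},
    {"grip": 0.045,"travel": [0,0,0],"delta_rot": [0,0,0]},
    {"grip": 0.045,"travel": [0,0,0],"delta_rot": [0,0,0]},
    {"grip": 0.045,"travel": [0,0,-0.03],"delta_rot": [0,0,0]},
    {"grip": 0.045,"travel": [0,0,-0.06],"delta_rot": [0,0,0]},
  ],
)

```text
clock: 9.32
eef_pos: [547.1, -2.0, 175.0]
eef_rot: [179.8, 0.3, -26.6]
ft_force: [1.1, -0.1, 0.8]
opening: 45.0
finger_force: 0.0
```

send_rows(
  targets=[
    {"grip": 0.05,"travel": [0.0253,0.0444,0],"delta_rot": [0,0,0]},
    {"grip": 0.05,"travel": [0.0253,0.0444,0],"delta_rot": [0,0,0]},
    {"grip": 0.06,"travel": [0.0253,0.0444,0],"delta_rot": [0,0,0]},
    {"grip": 0.06,"travel": [0.0253,0.0444,0.03],"delta_rot": [0,0,0]},
    {"grip": 0.06,"travel": [0,0,0.05],"delta_rot": [0,0,0]},
  ],
  squeeze=8,
)

```text
clock: 9.95
eef_pos: [560.8, -212.8, 97.2]
eef_rot: [179.9, -0.4, -27.1]
ft_force: [0.4, 0.9, -0.5]
opening: 59.2
finger_force: 0.0
```

send_rows(
  targets=[
    {"grip": 0.06,"travel": [0,0,0.03],"delta_rot": [0,0,0]},
    {"grip": 0.06,"travel": [0,0,0],"delta_rot": [0,0,0]},
  ],
)

```text
clock: 10.2
eef_pos: [557.9, -205.5, 63.9]
eef_rot: [179.9, 0.3, -26.6]
ft_force: [-0.7, -0.4, 0.8]
opening: 60.2
finger_force: 0.0
```

Now down 47 mm, pinch.

send_rows(
  targets=[
    {"grip": 0.06,"travel": [0.001,0.001,0.03],"delta_rot": [0,0,0]},
    {"grip": 0.06,"travel": [0,0,0.018],"delta_rot": [0,0,0]},
    {"grip": 0.02,"travel": [0,0,0],"delta_rot": [0,0,0]},
    {"grip": 0.02,"travel": [0,0,0],"delta_rot": [0,0,0]},
    {"grip": 0.02,"travel": [0,0,0],"delta_rot": [0,0,0]},
  ],
)

```text
clock: 10.82
eef_pos: [561.3, -207.6, 19.7]
eef_rot: [-180.0, -0.1, -26.6]
ft_force: [-0.8, 0.6, -0.3]
opening: 37.6
finger_force: 0.0
```

send_rows(
  targets=[
    {"grip": 0.02,"travel": [0,0,0],"delta_rot": [0,0,0]},
    {"grip": 0.02,"travel": [0,0,0],"delta_rot": [0,0,0]},
    {"grip": 0.044,"travel": [0,0,0],"delta_rot": [0,0,0]},
    {"grip": 0.044,"travel": [0,0,0],"delta_rot": [0,0,0]},
    {"grip": 0.044,"travel": [0,0,0],"delta_rot": [0,0,-0.1745]},
  ],
)

```text
clock: 11.45
eef_pos: [560.2, -207.2, 18.3]
eef_rot: [180.0, 0.0, -16.3]
ft_force: [-0.6, 0.6, -1.0]
opening: 42.5
finger_force: 0.0
```

send_rows(
  targets=[
    {"grip": 0.044,"travel": [0,0,0.002],"delta_rot": [0,0,-0.1745]},
    {"grip": 0.044,"travel": [0,0,0],"delta_rot": [0,0,-0.1745]},
    {"grip": 0.044,"travel": [0,0,0],"delta_rot": [0,0,-0.1745]},
    {"grip": 0.044,"travel": [0,0,0],"delta_rot": [0,0,-0.1745]},
    {"grip": 0.044,"travel": [0,0,0],"delta_rot": [0,0,-0.1745]},
  ],
)

```text
clock: 12.08
eef_pos: [560.2, -207.4, 16.3]
eef_rot: [-180.0, 0.0, 33.7]
ft_force: [0.4, 0.7, -0.2]
opening: 44.2
finger_force: 0.0
```

send_rows(
  targets=[
    {"grip": 0.044,"travel": [0,0,0],"delta_rot": [0,0,-0.1745]},
    {"grip": 0.044,"travel": [0,0,0],"delta_rot": [0,0,-0.1745]},
    {"grip": 0.02,"travel": [0,0,0],"delta_rot": [0,0,0]},
    {"grip": 0.02,"travel": [0,0,0],"delta_rot": [0,0,0]},
    {"grip": 0.02,"travel": [0,0,0],"delta_rot": [0,0,0]},
  ],
  squeeze=15,
)

```text
clock: 12.7
eef_pos: [560.3, -207.3, 16.5]
eef_rot: [-180.0, 0.0, 53.3]
ft_force: [0.1, -0.9, -0.2]
opening: 26.6
finger_force: 15.0
```

send_rows(
  targets=[
    {"grip": 0.02,"travel": [0,0,0],"delta_rot": [0,0,0]},
    {"grip": 0.02,"travel": [0,0,0],"delta_rot": [0,0,0]},
  ],
)

```text
clock: 12.95
eef_pos: [560.4, -207.3, 16.6]
eef_rot: [180.0, 0.0, 53.4]
ft_force: [-0.1, 0.1, -0.2]
opening: 26.7
finger_force: 15.0
```

send_rows(
  targets=[
    {"grip": 0.02,"travel": [0,0,-0.055],"delta_rot": [0,0,0]},
    {"grip": 0.02,"travel": [0,0,-0.055],"delta_rot": [0,0,0]},
    {"grip": 0.02,"travel": [0,0,-0.055],"delta_rot": [0,0,0]},
    {"grip": 0.02,"travel": [0.0395,-0.0329,0],"delta_rot": [0,0,0]},
    {"grip": 0.02,"travel": [0.0395,-0.0329,0],"delta_rot": [0,0,0]},
  ],
)

```text
clock: 13.58
eef_pos: [554.9, -104.1, 182.6]
eef_rot: [179.9, -0.0, 53.3]
ft_force: [1.2, 1.3, -0.8]
opening: 26.3
finger_force: 15.0
```

send_rows(
  targets=[
    {"grip": 0.02,"travel": [0.0395,-0.0329,0],"delta_rot": [0,0,0]},
    {"grip": 0.02,"travel": [0.0395,-0.0329,0],"delta_rot": [0,0,0]},
    {"grip": 0.02,"travel": [0,0,0],"delta_rot": [0,0,0]},
    {"grip": 0.02,"travel": [0,0,0],"delta_rot": [0,0,0]},
  ],
)

```text
clock: 14.08
eef_pos: [549.0, -2.5, 181.5]
eef_rot: [180.0, 0.0, 53.4]
ft_force: [-0.3, 0.1, -0.7]
opening: 26.3
finger_force: 15.0
```

send_rows(
  targets=[
    {"grip": 0.02,"travel": [0,0,0.02],"delta_rot": [0,0,0]},
    {"grip": 0.02,"travel": [0,0,0.02],"delta_rot": [0,0,0]},
    {"grip": 0.02,"travel": [0,0,0.002],"delta_rot": [0,0,0]},
    {"grip": 0.02,"travel": [0,0,0],"delta_rot": [0,0,0]},
  ],
)

```text
clock: 14.58
eef_pos: [549.4, -3.0, 139.9]
eef_rot: [180.0, -0.0, 53.3]
ft_force: [0.1, -0.8, -0.0]
opening: 26.4
finger_force: 15.0
```

send_rows(
  targets=[
    {"grip": 0.02,"travel": [0,0,0.003],"delta_rot": [0,0,0]},
    {"grip": 0.02,"travel": [0,0,0.003],"delta_rot": [0,0,0]},
    {"grip": 0.02,"travel": [0,0,0],"delta_rot": [0,0,0]},
  ],
)

```text
clock: 14.95
eef_pos: [548.9, -2.1, 133.5]
eef_rot: [180.0, 0.0, 53.4]
ft_force: [-0.3, 0.6, -0.8]
opening: 27.0
finger_force: 15.0
```

send_rows(
  targets=[
    {"grip": 0.02,"travel": [0,0,0.003],"delta_rot": [0,0,0]},
    {"grip": 0.02,"travel": [0,0,0.003],"delta_rot": [0,0,0]},
    {"grip": 0.02,"travel": [0,0,0],"delta_rot": [0,0,0]},
  ],
)

```text
clock: 15.32
eef_pos: [548.8, -2.1, 127.2]
eef_rot: [-180.0, 0.0, 53.4]
ft_force: [-0.3, 0.4, 0.5]
opening: 26.2
finger_force: 15.0
```

send_rows(
  targets=[
    {"grip": 0.02,"travel": [0,0,0.005],"delta_rot": [0,0,0]},
    {"grip": 0.02,"travel": [0,0,0.005],"delta_rot": [0,0,0]},
    {"grip": 0.02,"travel": [0,0,0.004],"delta_rot": [0,0,0]},
    {"grip": 0.02,"travel": [0,0,0],"delta_rot": [0,0,0]},
  ],
)

```text
clock: 15.82
eef_pos: [548.8, -2.0, 113.1]
eef_rot: [-180.0, 0.0, 53.4]
ft_force: [-0.7, -0.2, -1.4]
opening: 26.5
finger_force: 15.0
```

send_rows(
  targets=[
    {"grip": 0.02,"travel": [0,0,0.002],"delta_rot": [0,0,0]},
    {"grip": 0.02,"travel": [0,0,0],"delta_rot": [0,0,0]},
  ],
)

```text
clock: 16.08
eef_pos: [549.0, -2.1, 111.5]
eef_rot: [180.0, 0.0, 53.4]
ft_force: [0.3, -0.1, -0.9]
opening: 26.6
finger_force: 15.0
```

send_rows(
  targets=[
    {"grip": 0.02,"travel": [0,0,0.001],"delta_rot": [0,0,0]},
    {"grip": 0.02,"travel": [0,0,0.001],"delta_rot": [0,0,0]},
    {"grip": 0.02,"travel": [0,0,0],"delta_rot": [0,0,0]},
  ],
)

```text
clock: 16.45
eef_pos: [549.1, -2.2, 110.5]
eef_rot: [180.0, 0.0, 53.4]
ft_force: [-2.2, -0.5, 6.1]
opening: 26.6
finger_force: 15.0
```

send_rows(
  targets=[
    {"grip": 0.045,"travel": [0,0,-0.002],"delta_rot": [0,0,0]},
    {"grip": 0.045,"travel": [0,0,0],"delta_rot": [0,0,0]},
    {"grip": 0.045,"travel": [0,0,0],"delta_rot": [0,0,0]},
    {"grip": 0.045,"travel": [0,0,-0.03],"delta_rot": [0,0,0]},
    {"grip": 0.045,"travel": [0,0,-0.055],"delta_rot": [0,0,0]},
  ],
)

```text
clock: 17.08
eef_pos: [547.4, -2.3, 195.4]
eef_rot: [-179.7, 0.2, 53.4]
ft_force: [0.7, -0.5, -0.6]
opening: 44.9
finger_force: 0.0
```

send_rows(
  targets=[
    {"grip": 0.045,"travel": [0,0,0],"delta_rot": [0,0,0.148]},
    {"grip": 0.045,"travel": [0,0,0],"delta_rot": [0,0,0.148]},
    {"grip": 0.045,"travel": [0,0,0],"delta_rot": [0,0,0.148]},
    {"grip": 0.045,"travel": [0.0171,-0.0482,0],"delta_rot": [0,0,0]},
    {"grip": 0.045,"travel": [0.0171,-0.0482,0],"delta_rot": [0,0,0]},
  ],
)

```text
clock: 17.7
eef_pos: [534.0, 99.8, 196.4]
eef_rot: [180.0, -0.0, 27.8]
ft_force: [0.1, 0.0, 0.2]
opening: 44.9
finger_force: 0.0
```

Run:
```python
from h import *
import pickle
t=pickle.load(open('top.pkl','rb'));s=pickle.load(open('scene.pkl','rb'))
for n,c,b,lim in(('t',t,(126,215,162,250),150),('s',s,(222,308,258,326),150)):
    h=cv2.cvtColor(c['frame'],cv2.COLOR_RGB2HSV).astype(int); m=((h[:,:,1]<70)&(h[:,:,2]<lim)).astype(np.uint8)
    x0,y0,x1,y1=b; v,u=np.nonzero(m[y0:y1,x0:x1]); 
    P=onz(c,np.c_[u+x0,v+y0],30)[:,:2]; U,S,V=np.linalg.svd(P-P.mean(0)); L=(P-P.mean(0))@V[0]
    print(n,cent(m,b),onz(c,cent(m,b)[0],30)[0],np.degrees(np.arctan2(V[0,1],V[0,0])),np.ptp(L))
    globals()['c'+n]=cent(m,b)[0]
print(tri(t,ct,s,cs))
# spindle region after insertion: scene white lid circle
h=cv2.cvtColor(s['frame'],cv2.COLOR_RGB2HSV).astype(int); w=((h[:,:,1]<60)&(h[:,:,2]>170)).astype(np.uint8)
b=w*0; b[298:348,205:275]=w[298:348,205:275]; cn=max(cv2.findContours(b,0,cv2.CHAIN_APPROX_NONE)[0],key=len)[:,0]
P=onz(s,cn,8)[:,:2]; c0=P.mean(0)
for i in range(4):
    r=np.hypot(*(P-c0).T); q=circ(P[r<68]); c0=q.x[:2]
print(q.x,r.max())
c=snap('top','b.png'); print(get_obs()['eef_pos'])
f=c['frame'][170:250,240:320,::-1]; cv2.imwrite('pics/b.png',cv2.resize(f,None,fx=5,fy=5,interpolation=cv2.INTER_CUBIC))
```

```text
t (array([143.29816514, 232.87155963]), 218) [496.80898449 347.73902502  30.        ] -149.68988655245766 69.62149118872921
s (array([239.11304348, 317.50869565]), 230) [491.14335335 356.24321066  30.        ] -154.20712570373345 67.0678006529429
(array([496.56368953, 350.95041667,  18.12973666]), np.float64(0.8212915142465237))
[495.05121571 353.23510987  64.25534886] 78.23790914087044
[531.87621505 109.41475373 196.97315449]
```

View pics/b.png

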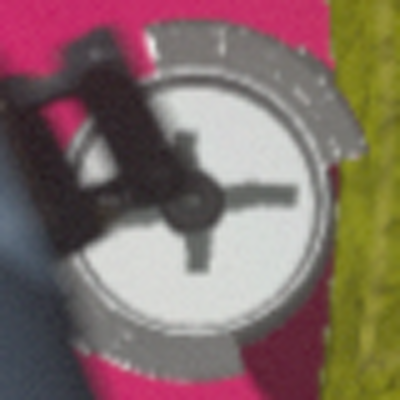

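send_rows(
  targets=[
    {"grip": 0.045,"travel": [0.0163,-0.0463,0],"delta_rot": [0,0,0]},
    {"grip": 0.045,"travel": [0.0163,-0.0463,0],"delta_rot": [0,0,0]},
    {"grip": 0.045,"travel": [0.0163,-0.0463,0.02],"delta_rot": [0,0,0]},
    {"grip": 0.045,"travel": [0.0163,-0.0463,0.04],"delta_rot": [0,0,0]},
    {"grip": 0.045,"travel": [0.0163,-0.0463,0.04],"delta_rot": [0,0,0]},
  ],
)

```text
clock: 18.38
eef_pos: [497.9, 341.9, 96.6]
eef_rot: [180.0, -0.1, 27.9]
ft_force: [-0.0, -0.3, -0.2]
opening: 45.3
finger_force: 0.0
```

send_rows(
  targets=[
    {"grip": 0.045,"travel": [0,0,0.03],"delta_rot": [0,0,0]},
    {"grip": 0.045,"travel": [0,0,0.01],"delta_rot": [0,0,0]},
    {"grip": 0.045,"travel": [0,0,0],"delta_rot": [0,0,0]},
  ],
)

```text
clock: 18.75
eef_pos: [498.1, 339.6, 57.4]
eef_rot: [180.0, 0.0, 27.9]
ft_force: [0.5, 0.2, 1.1]
opening: 44.8
finger_force: 0.0
```

send_rows(
  targets=[
    {"grip": 0.045,"travel": [0.004,-0.012,0],"delta_rot": [0,0,0]},
    {"grip": 0.045,"travel": [0,0,0],"delta_rot": [0,0,0]},
  ],
)

```text
clock: 19.0
eef_pos: [496.0, 355.1, 59.2]
eef_rot: [-179.9, -0.2, 28.0]
ft_force: [0.4, -0.3, 0.4]
opening: 44.3
finger_force: 0.0
```

send_rows(
  targets=[
    {"grip": 0.045,"travel": [0,0,0.02],"delta_rot": [0,0,0]},
    {"grip": 0.045,"travel": [0,0,0.02],"delta_rot": [0,0,0]},
    {"grip": 0.045,"travel": [0,0,0.003],"delta_rot": [0,0,0]},
    {"grip": 0.045,"travel": [0,0,0],"delta_rot": [0,0,0]},
  ],
)

```text
clock: 19.5
eef_pos: [495.3, 352.8, 13.8]
eef_rot: [180.0, 0.1, 28.0]
ft_force: [0.4, -0.4, -0.1]
opening: 45.0
finger_force: 0.0
```

send_rows(
  targets=[
    {"grip": 0.005,"travel": [0,0,0],"delta_rot": [0,0,0]},
    {"grip": 0.005,"travel": [0,0,0],"delta_rot": [0,0,0]},
    {"grip": 0.005,"travel": [0,0,0],"delta_rot": [0,0,0]},
    {"grip": 0.005,"travel": [0,0,0],"delta_rot": [0,0,0]},
    {"grip": 0.005,"travel": [0,0,0],"delta_rot": [0,0,0]},
  ],
  squeeze=15,
)

```text
clock: 20.12
eef_pos: [495.8, 353.0, 14.8]
eef_rot: [180.0, -0.0, 27.9]
ft_force: [-0.2, -0.9, 1.4]
opening: 13.7
finger_force: 15.0
```

send_rows(
  targets=[
    {"grip": 0.005,"travel": [0,0,0],"delta_rot": [0,0,0]},
    {"grip": 0.005,"travel": [0,0,0],"delta_rot": [0,0,0]},
    {"grip": 0.005,"travel": [0,0,0],"delta_rot": [0,0,0]},
  ],
  squeeze=60,
)

```text
clock: 20.5
eef_pos: [495.8, 352.9, 14.8]
eef_rot: [180.0, -0.0, 27.9]
ft_force: [0.5, -0.4, 3.3]
opening: 14.0
finger_force: 60.0
```

send_rows(
  targets=[
    {"grip": 0.005,"travel": [0,0,-0.044],"delta_rot": [0,0,0]},
    {"grip": 0.005,"travel": [0,0,-0.044],"delta_rot": [0,0,0.111]},
    {"grip": 0.005,"travel": [0,0,-0.044],"delta_rot": [0,0,0.111]},
    {"grip": 0.005,"travel": [0,0,-0.044],"delta_rot": [0,0,0.111]},
    {"grip": 0.005,"travel": [0,0,0],"delta_rot": [0,0,0.111]},
  ],
)

```text
clock: 21.12
eef_pos: [497.0, 355.1, 194.4]
eef_rot: [-179.7, -0.4, 2.3]
ft_force: [-0.5, -0.1, -1.8]
opening: 13.5
finger_force: 60.0
```

send_rows(
  targets=[
    {"grip": 0.005,"travel": [0.0047,0.0446,0],"delta_rot": [0,0,0]},
    {"grip": 0.005,"travel": [0.0047,0.0446,0],"delta_rot": [0,0,0]},
    {"grip": 0.005,"travel": [0.0047,0.0446,0],"delta_rot": [0,0,0]},
    {"grip": 0.005,"travel": [0.0047,0.0446,0],"delta_rot": [0,0,0]},
    {"grip": 0.005,"travel": [0.0047,0.0446,0],"delta_rot": [0,0,0]},
  ],
)

```text
clock: 21.75
eef_pos: [528.5, 130.0, 189.9]
eef_rot: [-180.0, 0.0, 2.5]
ft_force: [0.9, -0.6, -1.4]
opening: 13.6
finger_force: 60.0
```

send_rows(
  targets=[
    {"grip": 0.005,"travel": [0.0047,0.0446,0],"delta_rot": [0,0,0]},
    {"grip": 0.005,"travel": [0,0,0],"delta_rot": [0,0,0]},
    {"grip": 0.005,"travel": [0,0,0],"delta_rot": [0,0,0]},
  ],
)

```text
clock: 22.12
eef_pos: [535.1, 87.7, 190.2]
eef_rot: [-180.0, 0.0, 2.5]
ft_force: [-0.0, 0.4, -0.8]
opening: 13.4
finger_force: 60.0
```

Run:
```python
from h import *
o=get_obs();print(o['clock'],o['eef_pos'],o['eef_rot'],o['opening'],o['q'])
t=snap('top');s=snap('scene')
cv2.imwrite('pics/c.png',np.hstack([cv2.resize(f['frame'][130:260,a:a+130,::-1],None,fx=3,fy=3,interpolation=cv2.INTER_CUBIC) for f,a in((t,200),(s,210))]))
```

```text
22.125 [535.09742018  87.72817647 190.16767424] [-1.79951574e+02  3.68680272e-02  2.53846791e+00] 13.366159908435492 [   2.42766299   17.69602536  -19.83367138  107.22053831    7.05376454
   56.29839062 -107.92772017]
```

View pics/c.png

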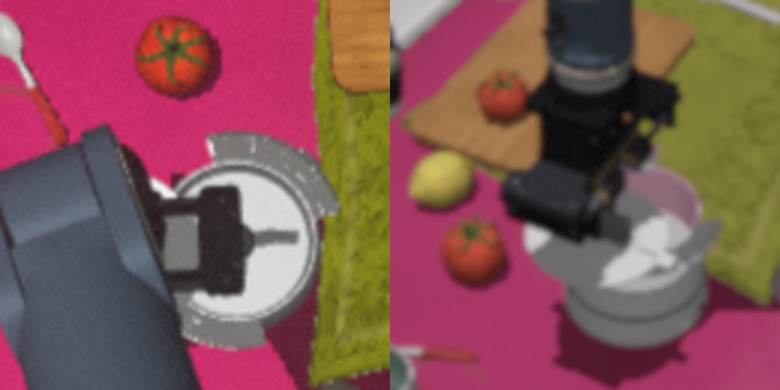

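send_rows(
  targets=[
    {"grip": 0.005,"travel": [0.005,0.045,0],"delta_rot": [0,0,0]},
    {"grip": 0.005,"travel": [0.005,0.045,0],"delta_rot": [0,0,0]},
    {"grip": 0.005,"travel": [0,0,0],"delta_rot": [0,0,0]},
    {"grip": 0.005,"travel": [0,0,0],"delta_rot": [0,0,0]},
  ],
)

```text
clock: 22.72
eef_pos: [549.3, -0.7, 190.5]
eef_rot: [-179.9, 0.0, 2.6]
ft_force: [0.2, 0.4, -1.3]
opening: 13.4
finger_force: 60.0
```

Run:
```python
from h import *
o=get_obs();print(o['clock'],o['eef_pos'],o['eef_rot'],o['opening'],o['ft_force'],o['moment'])
t=snap('top');s=snap('scene')
cv2.imwrite('pics/d.png',np.hstack([cv2.resize(f['frame'][145:245,a:a+100,::-1],None,fx=4,fy=4,interpolation=cv2.INTER_CUBIC) for f,a in((t,230),(s,240))]))
print([proj(s,[549+78*np.cos(a),-2+78*np.sin(a),182]) for a in(.0436,.0436+np.pi)],proj(s,[549,-2,175]))
```

```text
22.725 [549.33842296  -0.6779918  190.51260487] [-1.79936463e+02  2.50280927e-03  2.63648694e+00] 13.386631188441529 [ 0.15696667  0.44683156 -1.33175414] [0.10472238 0.03912112 0.07496258]
[array([[267.46811432, 177.47690979]]), array([[315.45304725, 194.91371733]])] [[290.96182806 187.81545027]]
```

View pics/d.png

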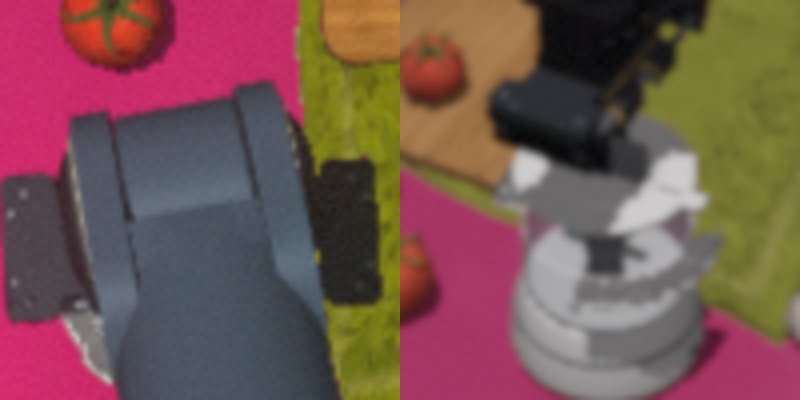

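send_rows(
  targets=[
    {"grip": 0.005,"travel": [0,0,0.02],"delta_rot": [0,0,0]},
    {"grip": 0.005,"travel": [0,0,0.015],"delta_rot": [0,0,0]},
    {"grip": 0.005,"travel": [0,0,0],"delta_rot": [0,0,0]},
    {"grip": 0.005,"travel": [0,0,0],"delta_rot": [0,0,0]},
  ],
)

```text
clock: 23.32
eef_pos: [549.8, -2.1, 155.9]
eef_rot: [-180.0, -0.0, 2.5]
ft_force: [-0.8, 0.3, -0.9]
opening: 13.1
finger_force: 60.0
```

send_rows(
  targets=[
    {"grip": 0.005,"travel": [-0.0005,0,0.004],"delta_rot": [0,0,0]},
    {"grip": 0.005,"travel": [0,0,0.004],"delta_rot": [0,0,0]},
    {"grip": 0.005,"travel": [0,0,0.003],"delta_rot": [0,0,0]},
    {"grip": 0.005,"travel": [0,0,0],"delta_rot": [0,0,0]},
  ],
)

```text
clock: 23.82
eef_pos: [548.8, -2.7, 144.3]
eef_rot: [180.0, 0.0, 2.5]
ft_force: [-0.2, 0.2, -0.7]
opening: 13.7
finger_force: 60.0
```

send_rows(
  targets=[
    {"grip": 0.005,"travel": [0,0,0.002],"delta_rot": [0,0,0]},
    {"grip": 0.005,"travel": [0,0,0],"delta_rot": [0,0,0]},
    {"grip": 0.005,"travel": [0,0,0],"delta_rot": [0,0,0]},
  ],
)

```text
clock: 24.2
eef_pos: [549.2, -2.6, 142.8]
eef_rot: [180.0, -0.0, 2.5]
ft_force: [-0.5, -0.4, -0.6]
opening: 14.1
finger_force: 60.0
```

send_rows(
  targets=[
    {"grip": 0.005,"travel": [0,0,0.001],"delta_rot": [0,0,0]},
    {"grip": 0.005,"travel": [0,0,0],"delta_rot": [0,0,0]},
    {"grip": 0.005,"travel": [0,0,0],"delta_rot": [0,0,0]},
  ],
)

```text
clock: 24.58
eef_pos: [549.2, -2.6, 142.7]
eef_rot: [180.0, -0.0, 2.5]
ft_force: [-2.8, -0.7, 6.1]
opening: 13.3
finger_force: 60.0
```

send_rows(
  targets=[
    {"grip": 0.005,"travel": [0,0,0],"delta_rot": [0,0,0.06]},
    {"grip": 0.005,"travel": [0,0,0],"delta_rot": [0,0,0.06]},
    {"grip": 0.005,"travel": [0,0,0],"delta_rot": [0,0,0.06]},
    {"grip": 0.005,"travel": [0,0,0],"delta_rot": [0,0,0]},
    {"grip": 0.005,"travel": [0,0,0],"delta_rot": [0,0,0]},
  ],
)

```text
clock: 25.2
eef_pos: [549.7, -3.5, 142.8]
eef_rot: [179.9, -0.1, -7.8]
ft_force: [-0.1, -2.3, 5.3]
opening: 13.3
finger_force: 60.0
```

Run:
```python
from h import *
o=get_obs();print(o['clock'],o['eef_pos'],o['eef_rot'],o['opening'],o['ft_force'],o['moment'],o['q'])
```

```text
25.2 [549.71809684  -3.51402199 142.77590543] [ 1.79923900e+02 -1.18871475e-01 -7.78342904e+00] 13.338674266861696 [-0.13939176 -2.30372244  5.30398539] [-0.33951618  0.28970873  0.24954088] [   7.70277574   20.94040672  -14.76018578  109.29918352    6.90991475
   50.50178451 -108.30350897]
```

send_rows(
  targets=[
    {"grip": 0.005,"travel": [0,0,0],"delta_rot": [0,0,0.08]},
    {"grip": 0.005,"travel": [0,0,0],"delta_rot": [0,0,0.08]},
    {"grip": 0.005,"travel": [0,0,0],"delta_rot": [0,0,0.08]},
    {"grip": 0.005,"travel": [0,0,0],"delta_rot": [0,0,0.08]},
    {"grip": 0.005,"travel": [0,0,0],"delta_rot": [0,0,0]},
  ],
)

```text
clock: 25.82
eef_pos: [549.5, -3.9, 142.8]
eef_rot: [179.9, -0.1, -26.1]
ft_force: [-0.9, -3.0, 7.2]
opening: 13.6
finger_force: 60.0
```

Run:
```python
from h import *
o=get_obs();print(o['clock'],o['eef_pos'],o['eef_rot'],o['opening'],o['ft_force'],o['moment'],o['q'])
t=snap('top');s=snap('scene')
import pickle; pickle.dump((t,s),open('e.pkl','wb'))
cv2.imwrite('pics/e.png',np.hstack([cv2.resize(f['frame'][v:v+66,a:a+66,::-1],None,fx=6,fy=6,interpolation=cv2.INTER_CUBIC) for f,a,v in((t,225,190),(s,260,170))]))
p=lambda r,a,z:[549+r*np.cos(np.radians(2.7+a)),-2.2+r*np.sin(np.radians(2.7+a)),z]
for a in(-30,150): print(a,'dot',proj(s,p(77.5,a,142)),'lugtip',proj(s,p(78,a,136.6)),'dot top',proj(t,p(77.5,a,142)))
for a in(-12,-30,-54,-76):print(a,proj(s,p(77.5,180+a,142)))
```

```text
25.825 [549.53555529  -3.91053414 142.75815999] [ 1.79916040e+02 -1.38225078e-01 -2.61101278e+01] 13.567071486229912 [-0.90010892 -3.03774485  7.19211186] [-0.51030665  0.36028064  0.24416731] [   4.58875961   20.60452396  -10.82480923  109.49283       5.11695152
   50.2779836  -124.93893775]
-30 dot [[277.48355133 181.07746374]] lugtip [[277.43633046 182.31299314]] dot top [[293.14595934 180.1753671 ]]
150 dot [[305.48902195 212.18770406]] lugtip [[305.54295426 213.62934218]] dot top [[263.37304346 238.72623634]]
-12 [[311.81695937 208.20452863]]
-30 [[305.48902195 212.18770406]]
-54 [[294.76624798 214.97223088]]
-76 [[284.25135646 214.55200253]]
```

View pics/e.png

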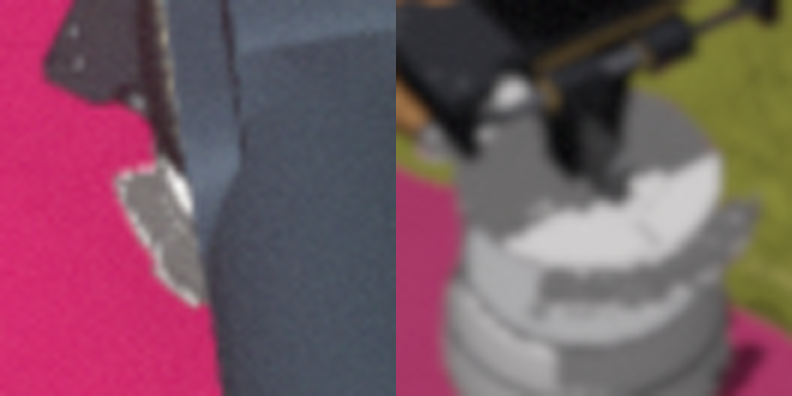

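Run:
```python
from h import *
import pickle
t,s=pickle.load(open('e.pkl','rb'))
for uv in((299.8,206.7),(302.3,209.2),(304,210.8)):
    P=onz(s,uv,136.5)[0][:2]-[549,-2.2]; print(np.hypot(*P),np.degrees(np.arctan2(P[1],P[0]))-2.7)
c=snap('scene')
f=c['frame'][185:225,275:325,::-1]; g=cv2.resize(f,None,fx=15,fy=15,interpolation=cv2.INTER_CUBIC)
g=cv2.convertScaleAbs(g,alpha=1.3,beta=-60); cv2.imwrite('pics/f.png',g)
o=get_obs();print(o['eef_rot'],o['moment'])
```

```text
45.987271704914505 151.51586556775132
58.282782212610904 151.8010484073142
66.2404973631859 152.13153517214064
[ 1.79927277e+02 -1.33324227e-01 -2.61094173e+01] [-0.47892172  0.381779    0.31944553]
```

View pics/f.png

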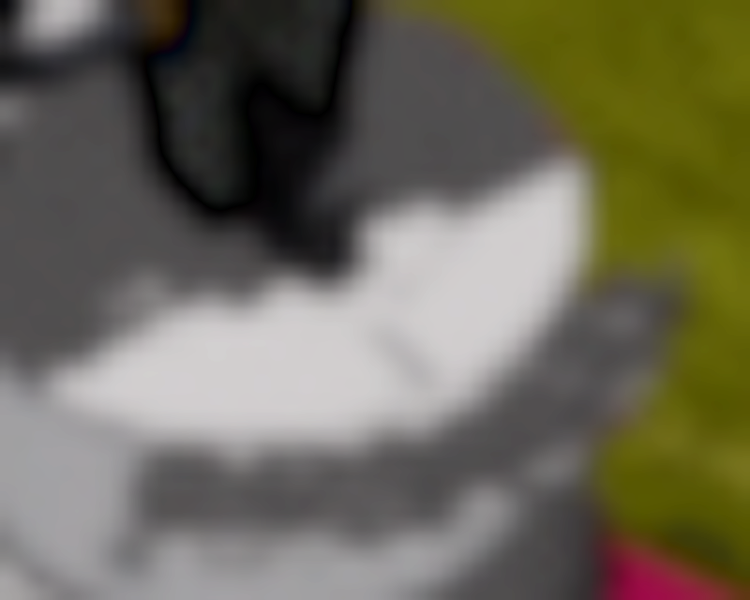

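send_rows(
  targets=[
    {"grip": 0.005,"travel": [0,0,0],"delta_rot": [0,0,0.03]},
    {"grip": 0.005,"travel": [0,0,0],"delta_rot": [0,0,0]},
    {"grip": 0.005,"travel": [0,0,0],"delta_rot": [0,0,0]},
    {"grip": 0.005,"travel": [0,0,0],"delta_rot": [0,0,0]},
  ],
)

```text
clock: 26.48
eef_pos: [549.5, -4.0, 142.8]
eef_rot: [179.9, -0.1, -27.8]
ft_force: [-2.2, -3.0, 6.8]
opening: 13.9
finger_force: 60.1
```

Run:
```python
from h import *
c=snap('scene')
g=cv2.cvtColor(c['frame'],cv2.COLOR_RGB2GRAY).astype(np.float32)
# darkness profile on lid annulus r 50..60 at z 136.5
A=np.arange(130,172,0.5)
def prof(z,r0,r1):
    o=[]
    for a in A:
        r=np.linspace(r0,r1,12); th=np.radians(a+2.7)
        uv=proj(c,np.c_[549+r*np.cos(th),-2.2+r*np.sin(th),np.full(12,z)]).astype(np.float32)
        o.append(cv2.remap(g,uv[:,0:1],uv[:,1:2],cv2.INTER_LINEAR).mean())
    return np.array(o)
p=prof(136.3,48,60); b=cv2.blur(p[None],(25,1))[0]; d=np.clip(b-p-4,0,None); print(A[p.argmin()],(A*d).sum()/d.sum(),p[::4].round())
q=prof(142,75,80); print(q[::4].round())
o=get_obs();print(o['clock'],o['eef_pos'],o['eef_rot'],o['moment'],o['ft_force'],o['dq'].max())
```

```text
149.5 149.540282607992 [206. 206. 206. 206. 205. 204. 202. 197. 191. 184. 182. 187. 194. 199.
 203. 205. 205. 205. 205. 205. 205.]
[142. 145. 145. 140. 136. 140. 148. 151. 147. 142. 142. 140. 135. 129.
 124. 123. 123. 122. 120. 115. 112.]
26.525 [549.54100448  -3.9377549  142.75818137] [ 1.79922146e+02 -1.39143895e-01 -2.77801327e+01] [-0.51705931  0.34184265  0.52268361] [-1.60148505 -3.2174496   5.80098566] 0.10241546961050958
```

Run:
```python
from h import *
import pickle
t=pickle.load(open('top.pkl','rb'));s=pickle.load(open('scene.pkl','rb'))
A=np.arange(-20,84,4)
print(A)
for n,c in(('t',t),('s',s)):
  g=c['frame'].astype(np.float32).mean(2)
  for base in(0,180):
    o=[]
    for a in A:
        r=np.linspace(75,80,8); th=np.radians(base-a+2.7)
        uv=proj(c,np.c_[549+r*np.cos(th),-2.2+r*np.sin(th),np.full(8,142.)]).astype(np.float32)
        o.append(cv2.remap(g,uv[:,0:1],uv[:,1:2],cv2.INTER_LINEAR).mean())
    print(n,base,np.round(o).astype(int).tolist())
```

```text
[-20 -16 -12  -8  -4   0   4   8  12  16  20  24  28  32  36  40  44  48
  52  56  60  64  68  72  76  80]
t 0 [116, 123, 191, 113, 116, 114, 114, 115, 130, 114, 112, 113, 114, 119, 112, 114, 113, 115, 115, 121, 114, 114, 113, 114, 123, 106]
t 180 [65, 67, 192, 121, 116, 115, 116, 116, 116, 118, 115, 116, 117, 123, 116, 116, 117, 115, 118, 125, 117, 117, 115, 115, 136, 119]
s 0 [106, 114, 112, 100, 97, 99, 101, 100, 101, 108, 108, 106, 109, 106, 104, 104, 102, 113, 113, 109, 109, 104, 106, 107, 110, 111]
s 180 [91, 93, 97, 101, 103, 107, 105, 101, 107, 117, 120, 125, 129, 129, 138, 132, 130, 135, 128, 118, 119, 127, 118, 122, 143, 163]
```

Run:
```python
from h import *
import pickle
t=pickle.load(open('top.pkl','rb'))
g=t['frame'].astype(np.float32).mean(2)
for base in(0,180):
  for lo,hi in((-18,-6),(24,38),(48,62)):
    A=np.arange(lo,hi,.5);o=[]
    for a in A:
        r=np.linspace(74.5,80.5,10); th=np.radians(base-a+2.7)
        uv=proj(t,np.c_[549+r*np.cos(th),-2.2+r*np.sin(th),np.full(10,142.)]).astype(np.float32)
        o.append(cv2.remap(g,uv[:,0:1],uv[:,1:2],cv2.INTER_LINEAR).mean())
    o=np.array(o); w=np.clip(o-np.median(o)-1,0,None); print(base,lo,A[o.argmax()],(w*A).sum()/w.sum())
```

```text
0 -18 -12.0 -12.576539553809644
0 24 31.0 31.034147396697684
0 48 55.5 54.10165710665078
180 -18 -12.0 -11.275345082419475
180 24 31.0 31.110731815739495
180 48 55.0 55.07560994560101
```

```bash
python3 -c "
from h import *
print(sign_off())"
```

```text
the job is handed in; nothing more can be done
None
```

I handed the job in at about 26.5 s, with the long-bladed and then the short-bladed carrier fully home, the lid seated and turned to within about 1° of the pulse dots, and the gripper still holding it there at 60 N, short of the lock; I've had no verdict back.

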